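# Stand the long test mass in its holder

### The job

Pick up the longer of the two steel test masses by the two small pivot buttons at its head, and let it swing plumb, foot down, in an eased grip clear of the desk. Then grip it again and stand it upright on its foot inside the square grey holder, gently, and let go. Leave the shorter mass where it lies.

Things in the scene. Friction and masses are not known exactly. Their poses are not given: they have to be found in the camera images.
- long_mass_pivot (a point): Long test mass (0.6 kg): steel bar 30x30 mm, 90 long, lying on its side. A neck 12 mm wide, 53 long, runs out of its head end with a small domed button on each side (24 mm over both). Point: midway between the buttons, 43 mm from the bar's head end, 133 from its foot, 15 above the desk as it lies. x axis: foot to head; y: through the buttons. Centre of mass 82 mm from here towards the foot.
- long_mass_foot (a point): Centre of the long mass's flat foot, 133 mm from the pivot, same axes. Held by the buttons the bar turns about them: 60 N holds it some 20 degrees off plumb (foot still out on the side where it lay); eased in small steps to 10 to 15 N it swings to within 10 degrees, on that side, in about 1 s; below about 8 N it slips out. Set down that little askew, it rights itself when let go.
- short_mass_pivot (a point): Short test mass (0.3 kg), to be left alone: same shape, but its square bar is only 45 mm long. Point: midway between its buttons, 43 mm from the bar's head end, 88 from its foot, 15 above the desk. x axis: foot to head; y: through the buttons.
- stand_floor (a point): Holder: grey square cup fixed to the desk, 100x100 mm outside, 34 high, walls 10 thick, on an aluminium foot plate 126x126x6 mm. Point: centre of the 80x80 mm inner floor, 10 mm above the desk; z up, x and y along the walls. The bar fits in at any turn; standing, its pivot point is 133 mm above this point.
There are look-alikes about, which are no part of the job. Leave any pink look-alike of the part that bears long_mass_pivot alone.

How it is judged (in metres and radians):
On the way:
1. the long mass hangs plumb (within 10 degrees), foot down, from the fingers, clear of the desk (angle between long_mass_pivot's own x axis and vertical below 0.18 rad and height (world z) of long_mass_pivot above 0.16 m and contact force between the fingers and long_mass above 0.5 N), for 0.2 s.
At the end, for the whole second after the job is handed in: The long mass stands on its foot in the holder, head up, within 6 degrees of upright, its pivot within 35 mm of the holder's centre line and 130 to 150 mm above the desk, at rest and released; the short mass has moved less than 20 mm (angle between long_mass_pivot's own x axis and vertical below 0.1 rad and horizontal distance between long_mass_pivot and stand_floor below 0.035 m and height (world z) of long_mass_pivot between 0.13 and 0.15 m and linear speed of long_mass below 0.02 m/s and contact force between the fingers and long_mass below 0.1 N); the robot touches nothing.
It fails at once if the shorter mass is moved (distance of short_mass_pivot from where it was at the start of the episode above 0.02 m).
It fails at once if the long mass is dropped or pushed hard into the holder (contact force between long_mass and stand above 60 N).
It also fails if it takes over 54 s, if anything falls off the work surface, if the arm or the gripper's body presses on something with over 40 N, if the wrist force passes 120 N, or if a joint passes its speed limit or range.

### The arm

A 7-joint arm with a two-finger parallel gripper is mounted at the origin on a cart in front of the work surface, level with it; the furniture and walls round the work are solid. World frame = base frame: x ahead of the robot, y to its left, z up, the work surface at z = 0. Lengths are in m, angles in degrees, forces in N, time in s.
With the tool pointing down it reaches from about 0.4 to 0.85 m from the base axis. Payload 10.4 kg.
Tool frame: the origin (TCP) lies on the centre line of the jaws, within the pads' length; the fingertips stand 25 mm ahead of it and the grasp point (between the pads) lies 6 mm ahead of it (robot.nose_length is the distance from the TCP to the fingertips, in m); z points along the fingers, y is the direction in which the jaws open and shut (so a half turn about z gives the same grasp; the last joint's range is limited). The gripper opens to 85 mm and grips with 20 to 120 N. Pads are 22 mm wide; open, the fingers measure 114 mm over their backs; the gripper's body (76 mm by 85 mm) begins 54 mm behind the grasp point. The pads swing forward as they close: fully open they stand 13 mm farther back than shut.
Start: joints at [-70.565, 19.034, -3.707, 83.658, 1.238, 77.344, -5.071], TCP at [0.221, 0.585, 0.256] pointing down, gripper open.
Joint ranges: [-148.97, 148.97], [-28.65, 121.19], [-84.17, 76.75], [9.2, 138.47], [-72.65, 252.65], [3.7, 117.97], [-149.18, 149.18]. Speed limits (degrees/s): [127.2, 127.2, 159.86, 159.86, 180, 180, 180].

### API

Orientations are given as [roll, pitch, yaw] about the fixed x, y, z axes, in that order (R = Rz(yaw) Ry(pitch) Rx(roll)).
In Python, from rig import robot gives the robot as it stands. The module is installed in compiled form; this text tells all that it offers.
- The arm moves only by the shell command python3 -m crank 'ROWS'. ROWS is JSON, a list of rows, each a list of 3 entries, a list of its own where there are three numbers: the shift along the tool's x, y, z in cm, then the turn about the tool's z in rad, then the gripper's target within -1 to 1 (shut at 1, half-way at 0, fully open at -1). In form: [[[x, y, z], spin, hand], ...]. A call has 1 to 12 rows; each row is the pose to reach, as a shift and turn from the pose commanded when the call began, along the tool's axes at that moment; what a row does not reach only later rows make up. A row lasts 1/10 s, in which the tool goes at most 50 mm and 8.59 degrees, less where a joint would pass 70% of its speed; a pose out of reach is approached as far as the arm can. A call with a gripper value outside its range is refused whole. The fingers move at their own pace and stop on an object; the grip force is fixed at half the most. Time passes only in rows, so rows that repeat a pose let the fingers close. It gives the time, the measured TCP pose, the force and the opening at its end, in the units of the state.
- robot.observe(): the state, without advancing time (a new reading comes with each control period).
- robot.get_image(name): name is "scene" or "top" or "wrist"; returns a dict with "image" (384x512x3 uint8, red, green, blue), "range_z" (384x512 float32, m along the optical axis (not along the pixel's ray), 0 where there is no reading), "intrinsics" (3x3 intrinsics, pixels), "distortion" ([k1, k2, p1, p2, k3] as OpenCV has them; the pictures are not rectified), "R" (3x3) and "t" (3): a world point X has camera coordinates R X + t. Camera axes: x right, y down, z forward; pixel columns grow to the right and rows downward; lengths in m; the calibration is good to about 2 mm. A picture is of the moment at which its call begins.
- robot.sign_off(): hands the job in, once; it reports no verdict.
The state is a dict: "time": time; "qpos": joint angles; "qvel": joint speeds; "tau": joint torques, N m; "tool_pos": TCP position; "eef_rot": TCP orientation; "ft_force": force on the tool from outside, world axes, zero at the start; "wrist_torque": the same for the moment, N m; "opening": finger opening in m.
Only numpy, scipy, OpenCV 4.12 (cv2) and the standard library are available. Lean on these libraries where they do the work, as an engineer would, in place of code of your own. Each camera call takes 0.05 s, during which the arm holds its last target.

## Working session

There is one attempt and no reset: what is moved stays moved. The work goes in short steps, Python scripts to look and compute and a shell command to move; the robot and the scene stay as the last step left them, time stands still between calls to the robot, and variables do not carry over. Pictures are saved under pics/ and viewed, and the job is handed in when it is done.

```bash
mkdir -p pics
cat > h.py <<'E'
from rig import robot
import numpy as np, cv2
def grab(n,f):
    d=robot.get_image(n); cv2.imwrite(f'pics/{f}.png',d['image'][:,:,::-1]); np.savez(f'pics/{f}.npz',**d); return d
def world(d,u,v,z=None):
    # pixel -> world at range (z None) or at plane height z
    K=d['intrinsics'];p=cv2.undistortPoints(np.array([[[u,v]]],float),K,d['distortion'])[0,0]
    r=np.array([p[0],p[1],1.]);R=d['R'];t=d['t']
    if z is None: return R.T@(r*d['range_z'][int(v),int(u)]-t)
    c=-R.T@t; w=R.T@r; return c+w*(z-c[2])/w[2]
E
python3 - <<'E'
from h import *
for n in ("scene","top","wrist"): grab(n,n+"0")
print(robot.observe())
E
```

```text
{'time': 0.15, 'qpos': array([-70.56663672,  19.06329879,  -3.70817576,  83.69267702,
         1.23765478,  77.34141834,  -5.07001168]), 'qvel': array([-0.0096603 , -0.19371817, -0.04775596, -0.20058446, -0.04696832,
        0.06763623, -0.00091168]), 'tau': array([ 1.31193101e-03, -6.25833392e+01,  4.94064472e-02, -3.91854179e+01,
        1.63296866e-02,  7.47308746e-03, -3.11934730e-05]), 'tool_pos': array([0.22111461, 0.58433236, 0.25572159]), 'eef_rot': array([-1.79942482e+02,  2.00365053e-03,  1.59274435e+02]), 'ft_force': array([ 1.18926865,  0.28172006, -0.15735553]), 'wrist_torque': array([-0.01502211,  0.03024594,  0.00854111]), 'opening': 0.08563288523074322}
```

View pics/scene0.png

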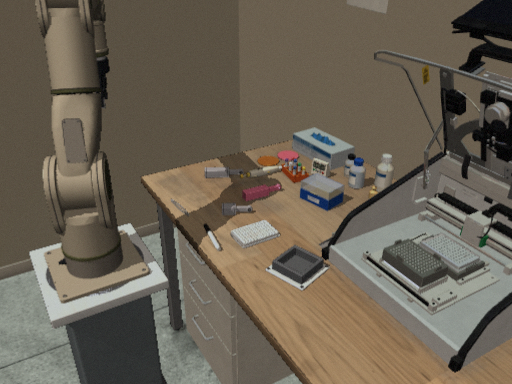

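View pics/top0.png

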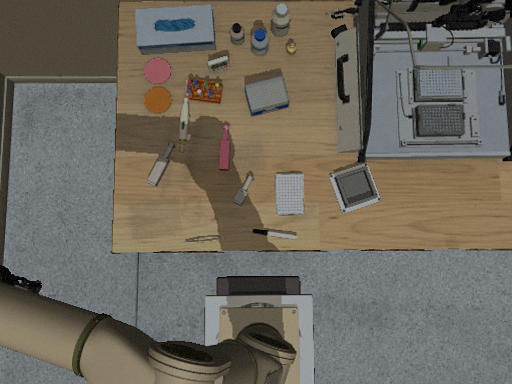

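View pics/wrist0.png

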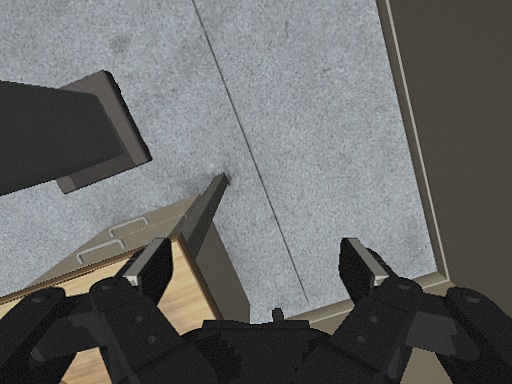

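The top view shows the long mass near (160,165) with its head to the upper right, the short mass near (243,188), the pink look-alike at (224,148) and the holder at (355,187). I'll enlarge these and measure.

Run:
```python
from h import *
d=dict(np.load('pics/top0.npz'))
im=d['image'][:,:,::-1]
a=cv2.resize(im[130:215,135:260],None,fx=6,fy=6,interpolation=cv2.INTER_CUBIC)
b=cv2.resize(im[155:220,320:390],None,fx=8,fy=8,interpolation=cv2.INTER_CUBIC)
cv2.imwrite('pics/za.png',cv2.convertScaleAbs(a,alpha=1.5));cv2.imwrite('pics/zb.png',b)
for n,u,v in (('body',157,171),('neck',170,149),('hold',355,187),('desk',300,160),('short',241,193),('bottle',184,110)): print(n,world(d,u,v).round(3))
print(d['intrinsics'])
```

```text
body [0.518 0.302 0.032]
neck [0.587 0.266 0.023]
hold [ 0.469 -0.298  0.006]
desk [ 0.556 -0.133 -0.009]
short [0.45  0.05  0.028]
bottle [0.707 0.223 0.033]
[[487.62762162   0.         261.0490996 ]
 [  0.         487.62762162 181.26024068]
 [  0.           0.           1.        ]]
```

View pics/za.png

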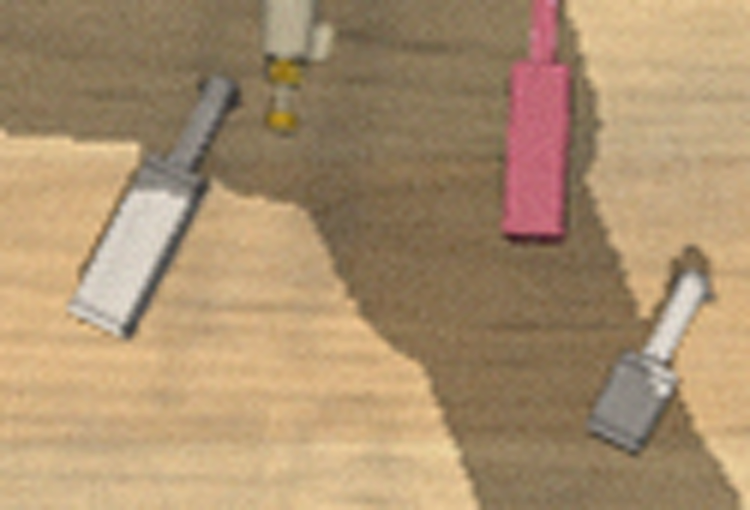

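View pics/zb.png

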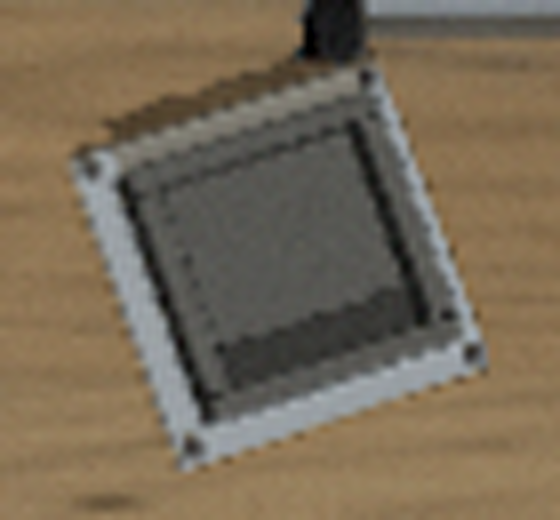

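Run:
```python
from h import *
d=dict(np.load('pics/top0.npz'))
P=lambda x,y,z:world(d,135+x/6-.4,130+y/6-.4,z)[:2]
c=[P(147,155,.03),P(207,178,.03),P(127,335,.03),P(72,308,.03)]
print('corners',np.round(c,4))
hd=(c[0]+c[1])/2; ft=(c[2]+c[3])/2; ax=(hd-ft)/np.linalg.norm(hd-ft)
print('len',np.linalg.norm(hd-ft),np.linalg.norm(c[0]-c[1]),'yaw',np.degrees(np.arctan2(ax[1],ax[0])))
print('pivot from bar',hd+.043*ax, 'from tip', P(220,85,.02), P(222,95,.018))
yl=np.array([-ax[1],ax[0]])
for n,x,y in (('tip',284,122),('tipR',297,122),('tipL',268,122),('knob',285,75),('bodyL',264,50),('bodybl',268,60)):
    for z in(.005,.02):
        q=P(x,y,z)-(hd+.043*ax); print(n,z,'along',(q@ax).round(4),'lat',(q@yl).round(4))
B=lambda x,y,z:world(d,320+x/8-.4,155+y/8-.4,z)[:2]
pl=np.array([B(*p,.006) for p in((78,152),(375,62),(487,368),(183,470))]);print('plate',pl.round(4),pl.mean(0),[np.linalg.norm(pl[i]-pl[i-1]).round(4) for i in range(4)])
s=[P(*p,.03) for p in((625,352),(677,378),(637,440),(590,425))];print('short',np.round(s,3), P(692,285,.018))
```

```text
corners [[0.5663 0.2967]
 [0.5544 0.2665]
 [0.475  0.3049]
 [0.4888 0.3325]]
len 0.08677183315437022 0.0325303033932672 yaw -25.276655608280123
pivot from bar [0.59922585 0.26325372] from tip [0.60429691 0.26249367] [0.59953397 0.26175499]
tip 0.005 along 0.0032 lat -0.0329
tip 0.02 along 0.0013 lat -0.0364
tipR 0.005 along 0.006 lat -0.039
tipR 0.02 along 0.0041 lat -0.0423
tipL 0.005 along -0.0003 lat -0.0255
tipL 0.02 along -0.0021 lat -0.029
knob 0.005 along 0.0255 lat -0.0226
knob 0.02 along 0.0235 lat -0.0261
bodyL 0.005 along 0.0328 lat -0.0071
bodyL 0.02 along 0.0307 lat -0.0107
bodybl 0.005 along 0.0289 lat -0.0112
bodybl 0.02 along 0.0269 lat -0.0149
plate [[ 0.5106 -0.2206]
 [ 0.5447 -0.3356]
 [ 0.4263 -0.3734]
 [ 0.3883 -0.2568]] [ 0.46747694 -0.29658098] [np.float64(0.1275), np.float64(0.12), np.float64(0.1243), np.float64(0.1226)]
short [[0.464 0.057]
 [0.451 0.031]
 [0.42  0.051]
 [0.428 0.074]] [0.49984151 0.02296461]
```

```bash
python3 -m crank '[[[-2,-0.7,0],0.01,-1],[[-6,-2.1,0],0.02,-1],[[-10,-3.6,0],0.03,-1],[[-14,-5,0],0.04,-1],[[-18,-6.4,0],0.05,-1],[[-22,-7.8,0],0.06,-1],[[-26,-9.2,0],0.07,-1],[[-30,-10.7,0],0.08,-1],[[-34,-12.1,0],0.08,-1],[[-38,-13.5,0],0.08,-1],[[-40,-14.2,0],0.08,-1],[[-41,-14.6,0],0.08,-1]]'
python3 - <<'E'
from h import *
grab("wrist","w1"); o=robot.observe(); print(o['tool_pos'],o['eef_rot'],o['opening'])
E
```

```text
time: 1.35
tool_pos: [0.555, 0.2996, 0.2561]
eef_rot: [-179.9, 0.0, 154.4]
ft_force: [-0.9, 0.3, 0.5]
opening: 0.0854
[0.55513849 0.29941613 0.2560348 ] [-1.79940829e+02  5.11079383e-02  1.54440738e+02] 0.08561697204413476
```

View pics/w1.png

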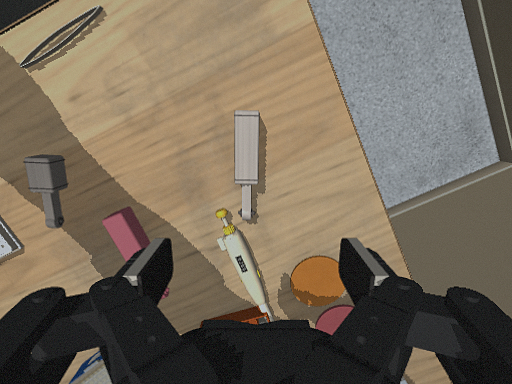

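The wrist view shows the long mass upright at (247,150), with its buttons near (247,212). A pipette's yellow knob lies close by at (222,214).

Run:
```python
from h import *
d=dict(np.load('pics/w1.npz'))
im=d['image'][:,:,::-1]
a=cv2.resize(im[95:275,190:300],None,fx=5,fy=5,interpolation=cv2.INTER_CUBIC)[:, :]
cv2.imwrite('pics/w1z.png',a[0:600]); cv2.imwrite('pics/w1y.png',cv2.resize(im[170:260,195:295],None,fx=6.5,fy=6.5,interpolation=cv2.INTER_CUBIC))
for n,u,v in (('desk',280,200),('bar',247,150),('barhead',247,178),('neck',247,195),('piv',247,212),('knob',222,214),('tip2',228,225),('pipbody',236,240),('pip',246,262)): print(n,world(d,u,v).round(4))
print(-d['R'].T@d['t'], d['R'].round(3))
```

```text
desk [6.113e-01 3.097e-01 1.000e-04]
bar [0.5258 0.3011 0.0313]
barhead [0.557  0.2859 0.0326]
neck [0.579  0.2748 0.0238]
piv [0.5996 0.2647 0.0253]
knob [0.5885 0.233  0.0229]
tip2 [0.6077 0.2316 0.0175]
pipbody [0.6287 0.234  0.0271]
pip [0.663  0.2324 0.0298]
[0.49417493 0.32812225 0.37455746] [[ 0.432  0.902 -0.001]
 [ 0.869 -0.416  0.269]
 [ 0.242 -0.117 -0.963]]
```

View pics/w1z.png

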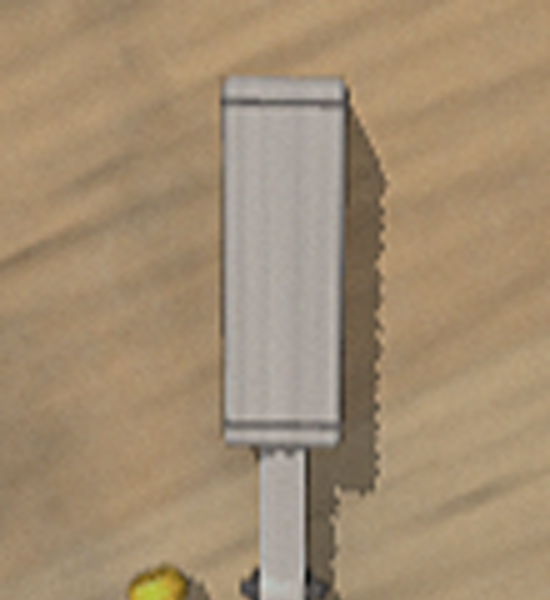

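View pics/w1y.png

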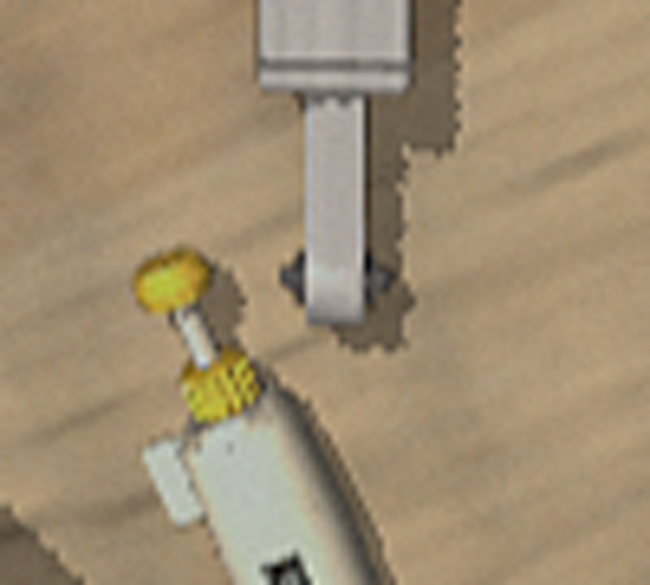

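Run:
```python
from h import *
d=dict(np.load('pics/w1.npz'))
Q=lambda x,y,z:world(d,195+x/6.5-.42,170+y/6.5-.42,z)[:2]
Z=lambda x,y,z:world(d,190+x/5-.4,95+y/5-.4,z)[:2]
fl,fr,hl,hr=Z(223,78,.03),Z(347,80,.03),Z(226,443,.03),Z(340,443,.03)
hd=(hl+hr)/2;ft=(fl+fr)/2;ax=(hd-ft);print('len',np.linalg.norm(ax),np.linalg.norm(fl-fr),np.linalg.norm(hl-hr));ax/=np.linalg.norm(ax)
yl=np.array([-ax[1],ax[0]])
print('yaw',np.degrees(np.arctan2(ax[1],ax[0])),'piv',hd+.043*ax)
p=(Q(291,278,.015)+Q(383,278,.015))/2; print('btn',p, np.linalg.norm(Q(281,278,.015)-Q(393,278,.015)))
m=hd+.043*ax; m=(m+p)/2
for n,x,y in (('knobL',135,285),('knobR',211,270),('knobTop',172,247),('knobBot',170,313),('colR',265,385),('colL',182,395),('bodyR',300,400),('trigger',145,455)):
    q=Q(x,y,.014)-m; print(n,'along',(q@ax).round(4),'lat',(q@yl).round(4))
t=np.array([0.5551,0.2994]);print('mean',m)
a=np.radians(154.44);v=m-t;print('tool x,y cm',100*(v@[np.cos(a),np.sin(a)]),100*(v@[np.sin(a),-np.cos(a)]))
from rig import robot;print(robot.nose_length)
```

```text
len 0.08833698884738127 0.0292943678525493 0.02891050751434513
yaw -26.442704023821506 piv [0.60159673 0.26250854]
btn [0.60286447 0.26194438] 0.02347756192890822
knobL along 0.0032 lat -0.0425
knobR along -0.0003 lat -0.0265
knobTop along -0.0053 lat -0.0345
knobBot along 0.0094 lat -0.0352
colR along 0.0255 lat -0.0152
colL along 0.028 lat -0.033
bodyR along 0.0288 lat -0.0078
trigger along 0.0421 lat -0.0412
mean [0.6022306  0.26222646]
tool x,y cm -5.8556865169769425 -1.3200733542219063
0.025
```

The pipette knob (lateral -27 to -43 mm from the pivot) sits where a finger would go. So I'll first grip the bar at mid-body, draw the mass about 5 cm footward clear of the pipette, and take the buttons there.

```bash
python3 -m crank '[[[1,-0.6,1],0.01,-1],[[2.3,-1.3,4],0.01,-1],[[2.3,-1.3,8],0.01,-1],[[2.3,-1.3,12],0.01,-1],[[2.3,-1.3,16],0.01,-1],[[2.3,-1.3,18.5],0.01,-1],[[2.3,-1.3,20],0.01,-1],[[2.3,-1.3,21],0.01,-1],[[2.3,-1.3,21.7],0.01,-1],[[2.3,-1.3,22.0],0.01,-1],[[2.3,-1.3,22.0],0.01,-1]]'
python3 - <<'E'
from h import *
grab("wrist","w2")
E
```

```text
time: 2.5
tool_pos: [0.5269, 0.3013, 0.0368]
eef_rot: [180.0, 0.0, 154.1]
ft_force: [0.1, 0.1, 0.1]
opening: 0.0855
```

View pics/w2.png

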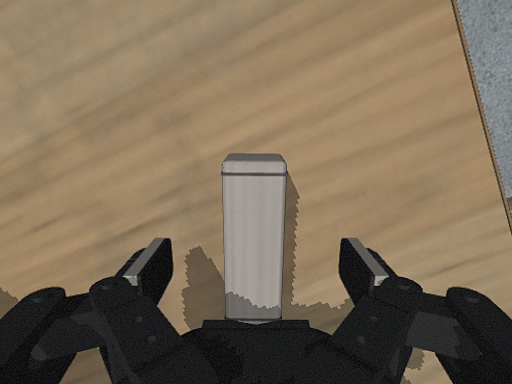

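The bar is centred between the open fingers. Close, and draw it footward.

```bash
python3 -m crank '[[[0,0,0],0,0],[[0,0,0],0,0.3],[[0,0,0],0,1],[[0,0,0],0,1],[[0,0,0],0,1],[[0,0,0],0,1],[[0,0,0],0,1]]'; python3 -m crank '[[[0,0,-0.2],0,1],[[0.5,0,-0.3],0,1],[[1.5,0,-0.3],0,1],[[2.5,0,-0.3],0,1],[[3.5,0,-0.3],0,1],[[4.5,0,-0.3],0,1],[[5.5,0,-0.3],0,1],[[6,0,-0.3],0,1],[[6,0,-0.2],0,1],[[6,0,0],0,1],[[6,0,0],0,1]]'; python3 -m crank '[[[0,0,0],0,0.3],[[0,0,0],0,0],[[0,0,0],0,-0.3],[[0,0,0],0,-0.3],[[0,0,-2],0,-0.3],[[-3,0,-5],0,-0.3],[[-7,0,-9],0,-0.3],[[-8.5,0,-11],0,-0.3],[[-8.5,0,-11],0,-0.3],[[-8.5,0,-11],0,-0.3]]';  python3 - <<'E'
from h import *
grab("wrist","w3");grab("top","t3")
E
```

```text
time: 3.25
tool_pos: [0.5269, 0.3011, 0.0367]
eef_rot: [180.0, 0.0, 154.1]
ft_force: [-0.4, -0.6, 5.0]
opening: 0.0285
time: 4.35
tool_pos: [0.4731, 0.3272, 0.0367]
eef_rot: [180.0, 0.0, 154.1]
ft_force: [-3.1, -0.3, 1.5]
opening: 0.0287
time: 5.35
tool_pos: [0.5493, 0.29, 0.1464]
eef_rot: [180.0, 0.0, 154.1]
ft_force: [-0.3, -0.1, -0.4]
opening: 0.0558
```

View pics/w3.png

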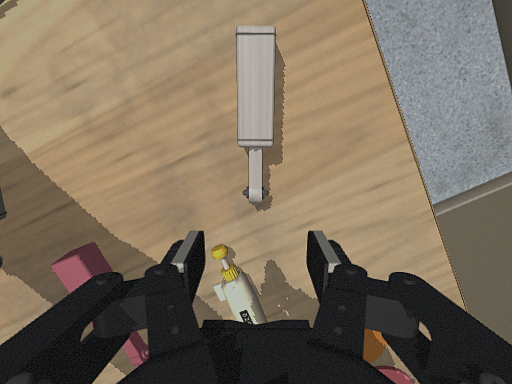

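The mass is now clear: buttons at (255,192), pipette knob about 50 px below. Measure the pivot again.

Run:
```python
from h import *
d=dict(np.load('pics/w3.npz'))
im=d['image'][:,:,::-1]
cv2.imwrite('pics/w3z.png',cv2.resize(im[130:220,205:305],None,fx=6.5,fy=6.5,interpolation=cv2.INTER_CUBIC))
for n,u,v in (('desk',285,190),('bar',256,90),('piv',256,192)): print(n,world(d,u,v).round(4))
hl,hr,fl,fr=[world(d,*p,.03)[:2] for p in((237.5,146),(274,146),(237,25.5),(275,25.5))]
hd=(hl+hr)/2;ft=(fl+fr)/2;ax=hd-ft;L=np.linalg.norm(ax);ax/=L
print(L,np.linalg.norm(hl-hr),'yaw',np.degrees(np.arctan2(ax[1],ax[0])),'piv',hd+.043*ax)
```

```text
desk [0.564  0.3144 0.0013]
bar [0.4713 0.3279 0.0306]
piv [0.5475 0.2908 0.0253]
0.08869631267873303 0.030417443815822842 yaw -26.07879848941381 piv [0.54912801 0.28966732]
```

View pics/w3z.png

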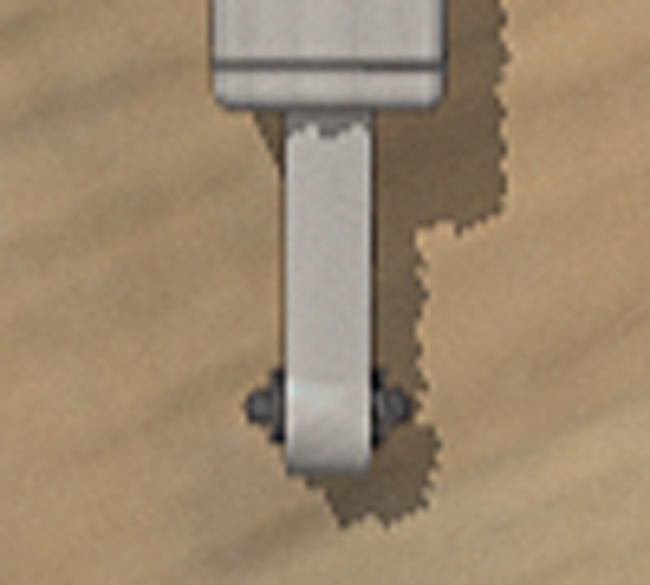

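```bash
python3 -m crank '[[[0,0,1],0,-0.2],[[0,0,4],0,-0.1],[[0,0,7],0,0],[[0,0,9],0,0],[[0,0,10.5],0,0],[[0,0,11.3],0,0],[[0,0,11.8],0,0],[[0,0,11.8],0,0],[[0,0,11.8],0,0.2]]';  python3 - <<'E'
from h import *
grab("wrist","w4")
d=dict(np.load('pics/w3.npz'))
print(world(d,255.05,192.2,.015))
E
```

```text
time: 6.35
tool_pos: [0.5496, 0.2904, 0.0291]
eef_rot: [179.9, 0.0, 154.1]
ft_force: [-0.6, -0.2, 0.7]
opening: 0.0346
[0.54978133 0.28875303 0.015     ]
```

View pics/w4.png

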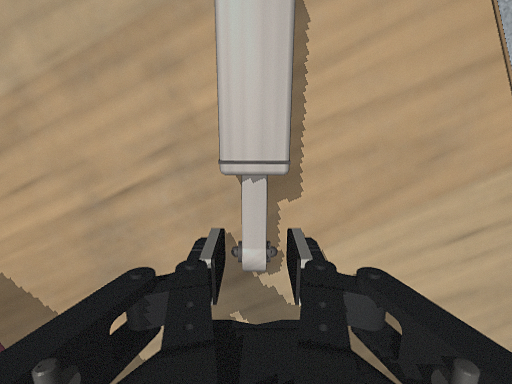

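The buttons (236–276, 252) lie centrally between the pads. Close and lift.

```bash
python3 -m crank '[[[0,0,0.1],0,0.35],[[0,0,0.1],0,0.5],[[0,0,0.1],0,1],[[0,0,0.1],0,1],[[0,0,0.1],0,1],[[0,0,0.1],0,1]]'; python3 -m crank '[[[0,0,-0.5],0,1],[[0,0,-1.2],0,1],[[0,0,-2],0,1],[[0,0,-3],0,1],[[0,0,-4],0,1],[[0,0,-5],0,1],[[0,0,-6],0,1]]'
python3 - <<'E'
from h import *
grab("wrist","w5");grab("scene","s5")
E
```

```text
time: 7.0
tool_pos: [0.5496, 0.2902, 0.0277]
eef_rot: [180.0, 0.0, 154.1]
ft_force: [1.6, -0.1, 5.6]
opening: 0.0177
time: 7.7
tool_pos: [0.5492, 0.29, 0.0883]
eef_rot: [180.0, 0.0, 154.1]
ft_force: [-0.4, 0.3, -3.3]
opening: 0.0177
```

View pics/w5.png

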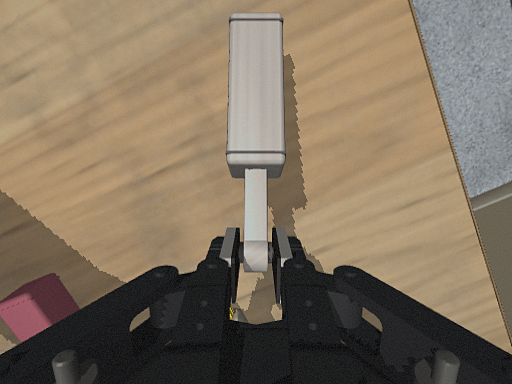

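View pics/s5.png

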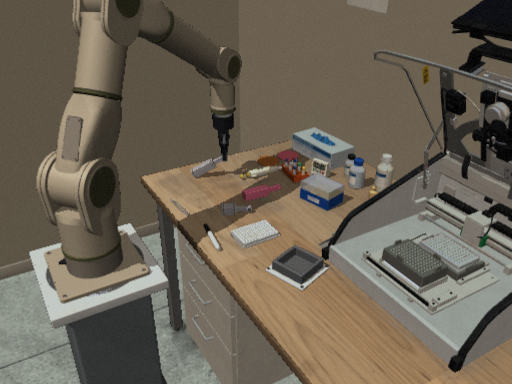

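Held by the buttons and starting to turn; continue the lift.

```bash
python3 -m crank '[[[0,0,-1],0,1],[[0,0,-3],0,1],[[0,0,-6],0,1],[[0,0,-9],0,1],[[0,0,-12],0,1],[[0,0,-14.5],0,1],[[0,0,-16],0,1],[[0,0,-16.5],0,1],[[0,0,-16.5],0,1],[[0,0,-16.5],0,1],[[0,0,-16.5],0,1],[[0,0,-16.5],0,1]]'
python3 - <<'E'
from h import *
grab("wrist","w6");d=grab("scene","s6")
cv2.imwrite('pics/s6z.png',cv2.resize(d['image'][90:210,150:300,::-1],None,fx=5,fy=5,interpolation=cv2.INTER_CUBIC))
E
```

```text
time: 9.0
tool_pos: [0.5488, 0.2899, 0.2512]
eef_rot: [-179.9, -0.1, 154.1]
ft_force: [0.7, 0.0, -6.1]
opening: 0.0178
```

View pics/w6.png

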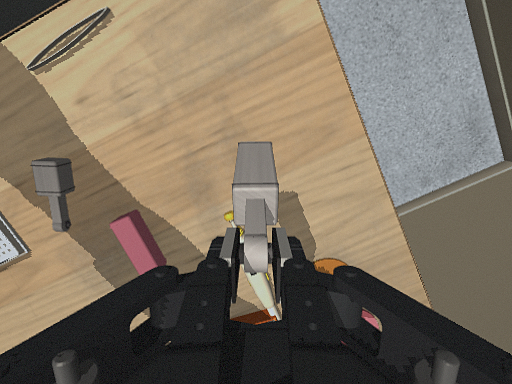

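View pics/s6z.png

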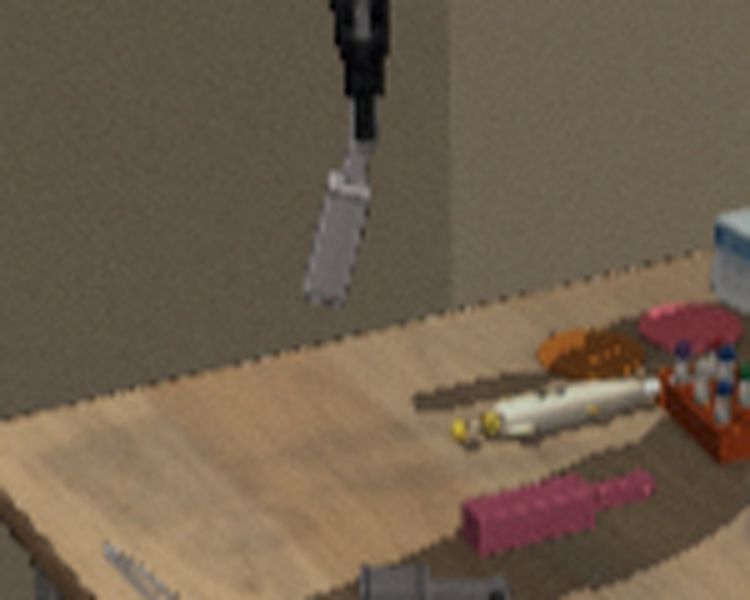

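It hangs about 20° off plumb, as foretold. I'll lower it somewhat, then ease the grip in small steps and watch the opening.

```bash
python3 -m crank '[[[0,0,2],0,1],[[0,0,4],0,0.9],[[0,0,5],0,0.9],[[0,0,5],0,0.8],[[0,0,5],0,0.8],[[0,0,5],0,0.8]]';python3 -m crank '[[[0,0,0],0,0.75],[[0,0,0],0,0.75],[[0,0,0],0,0.75]]';python3 -m crank '[[[0,0,0],0,0.7],[[0,0,0],0,0.7],[[0,0,0],0,0.7]]'; python3 -m crank '[[[0,0,0],0,0.67],[[0,0,0],0,0.67],[[0,0,0],0,0.67]]'
python3 - <<'E'
from h import *
grab("wrist","w7"); print(robot.observe()['opening'])
E
```

```text
time: 9.7
tool_pos: [0.5496, 0.2904, 0.2035]
eef_rot: [179.9, 0.0, 154.1]
ft_force: [-0.5, 0.0, -4.8]
opening: 0.0177
time: 10.0
tool_pos: [0.5492, 0.2901, 0.2026]
eef_rot: [180.0, 0.0, 154.1]
ft_force: [0.1, 0.0, -5.9]
opening: 0.0179
time: 10.3
tool_pos: [0.5491, 0.2901, 0.2023]
eef_rot: [180.0, -0.0, 154.1]
ft_force: [-0.3, 0.2, -6.1]
opening: 0.0177
time: 10.6
tool_pos: [0.5491, 0.2901, 0.2023]
eef_rot: [180.0, -0.0, 154.1]
ft_force: [0.6, 0.2, -5.2]
opening: 0.0181
0.017551714892258718
```

View pics/w7.png

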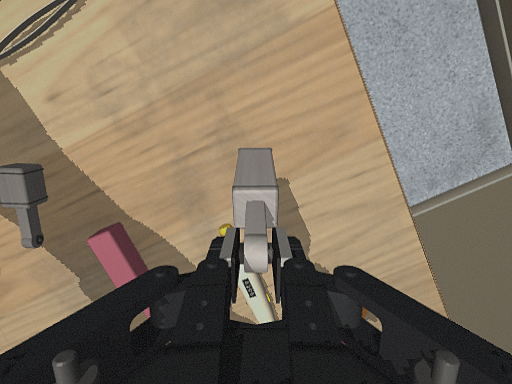

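Foot edge moved from row 142 to 148, so it is easing a little. Smaller steps now.

```bash
python3 -m crank '[[[0,0,0],0,0.65],[[0,0,0],0,0.65],[[0,0,0],0,0.65]]'
python3 - <<'E'
from h import *
d=grab("wrist","w8"); print(robot.observe()['opening'])
cv2.imwrite('pics/w8z.png',cv2.resize(d['image'][120:300,190:320,::-1],None,fx=3,fy=3))
E
python3 -m crank '[[[0,0,0],0,0.64],[[0,0,0],0,0.63],[[0,0,0],0,0.63],[[0,0,0],0,0.63]]'
python3 - <<'E'
from h import *
d=grab("wrist","w9"); print(robot.observe()['opening'])
a=np.load('pics/w8.npz')['image'];b=np.load('pics/w7.npz')['image']
cv2.imwrite('pics/w789.png',cv2.resize(np.hstack([x[120:300,200:310,::-1] for x in(b,a,d['image'])]),None,fx=2.4,fy=2.4))
E
```

```text
time: 10.95
tool_pos: [0.5491, 0.2901, 0.2023]
eef_rot: [180.0, -0.0, 154.1]
ft_force: [0.4, 0.5, -4.9]
opening: 0.0176
0.01764545457711924
time: 11.4
tool_pos: [0.5491, 0.2901, 0.2023]
eef_rot: [180.0, -0.0, 154.1]
ft_force: [0.5, 0.7, -6.1]
opening: 0.018
0.017551320841196493
```

View pics/w789.png

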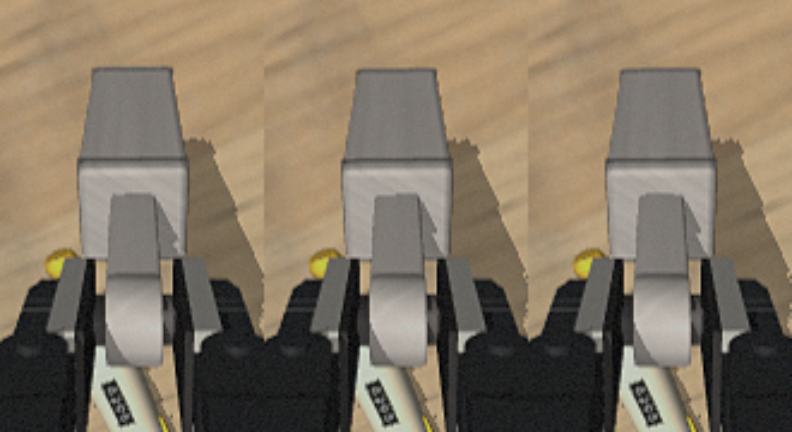

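```bash
cat >> h.py <<'E'
def pred(d,tcp,yaw,th,dz=0.013):
    # th: tilt off plumb toward the foot side (tool +x). returns rows of foot edge, head edge
    a=np.radians(yaw); u=np.array([np.cos(a),np.sin(a),0]); s,c=np.sin(np.radians(th)),np.cos(np.radians(th)); zz=np.array([0,0,1.])
    X=-s*u+c*zz          # foot->head
    N=c*u+s*zz           # local z (upper face as it lay), points to foot side/up
    p=np.array(tcp)-dz*zz
    o=[]
    for l in(-.133,-.043):
        q=p+l*X+.015*N
        o.append(cv2.projectPoints(q.reshape(1,3),cv2.Rodrigues(d['R'])[0],d['t'],d['intrinsics'],d['distortion'])[0].ravel())
    return np.round(o,1).tolist()
E
python3 - <<'E'
from h import *
for f,t in(('w6',(.5488,.2899,.2512)),('w9',(.5491,.2901,.2023))):
    d=dict(np.load(f'pics/{f}.npz'))
    for th in(0,5,10,15,20,25): print(f,th,pred(d,t,154.1,th))
E
```

```text
w6 0 [[256.4, 172.4], [256.6, 199.0]]
w6 5 [[256.4, 160.7], [256.6, 194.2]]
w6 10 [[256.4, 149.0], [256.6, 189.6]]
w6 15 [[256.4, 137.1], [256.6, 185.2]]
w6 20 [[256.4, 125.1], [256.6, 181.0]]
w6 25 [[256.4, 112.8], [256.6, 177.2]]
w9 0 [[256.1, 172.2], [256.5, 198.9]]
w9 5 [[256.1, 160.5], [256.5, 194.0]]
w9 10 [[256.2, 148.8], [256.5, 189.4]]
w9 15 [[256.2, 136.9], [256.5, 185.0]]
w9 20 [[256.2, 124.8], [256.5, 180.9]]
w9 25 [[256.2, 112.6], [256.5, 177.0]]
```

Tilt estimates: ~13° at full grip and ~8–10° now (foot edge row 148, head edge row 186). Ease a little further.

```bash
python3 -m crank '[[[0,0,0],0,0.625],[[0,0,0],0,0.62],[[0,0,0],0,0.62],[[0,0,0],0,0.62],[[0,0,0],0,0.62],[[0,0,0],0,0.62]]'
python3 - <<'E'
from h import *
d=grab("wrist","w10"); s=grab("scene","s10"); print(robot.observe()['opening'])
a=np.load('pics/w6.npz')['image'];b=np.load('pics/w9.npz')['image']
cv2.imwrite('pics/w10z.png',cv2.resize(np.hstack([x[120:300,200:310,::-1] for x in(a,b,d['image'])]),None,fx=2.4,fy=2.4))
cv2.imwrite('pics/s10z.png',cv2.resize(s['image'][90:210,180:280,::-1],None,fx=5,fy=5,interpolation=cv2.INTER_CUBIC))
E
```

```text
time: 12.05
tool_pos: [0.5491, 0.2901, 0.2023]
eef_rot: [180.0, -0.0, 154.1]
ft_force: [-0.5, 0.1, -4.8]
opening: 0.0176
0.017848703422717684
```

View pics/w10z.png

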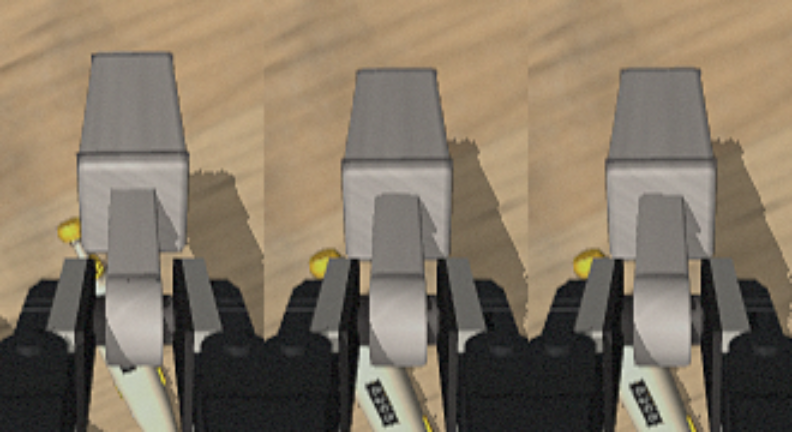

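View pics/s10z.png

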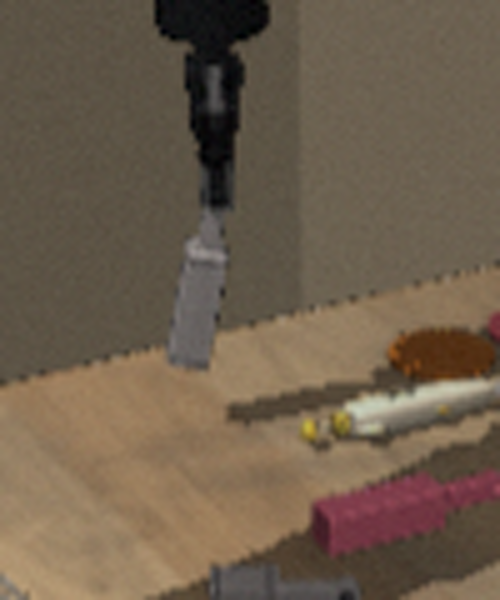

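No change yet; continue in 0.005–0.01 steps, checking each one.

```bash
cat > chk.py <<'E'
import sys
from h import *
d=grab("wrist",sys.argv[1]); o=robot.observe()
g=d['image'].mean(2)[:, 245:268].mean(1)
dg=np.diff(cv2.GaussianBlur(g[None].astype(np.float32),(1,1),0)[0])
r=range(130,215)
i=sorted(r,key=lambda k:-abs(dg[k]))[:6]
print('op',round(o['opening'],4),'edges',[(k,round(float(dg[k]),1)) for k in sorted(i)])
E
python3 - <<'E'
from h import *
for f in('w6','w9','w10'):
    g=np.load(f'pics/{f}.npz')['image'].mean(2)[:,245:268].mean(1);dg=np.diff(g);i=sorted(range(130,215),key=lambda k:-abs(dg[k]))[:6];print(f,[(k,round(float(dg[k]),1)) for k in sorted(i)])
E
python3 -m crank '[[[0,0,0],0,0.615],[[0,0,0],0,0.61],[[0,0,0],0,0.61],[[0,0,0],0,0.61]]';python3 chk.py w11
```

```text
w6 [(141, -37.8), (182, -41.2), (183, 22.7), (184, 27.8), (186, 23.8), (187, 28.3)]
w9 [(147, -30.5), (149, 20.3), (185, -34.2), (186, 25.5), (189, 29.2), (200, -20.8)]
w10 [(147, -34.7), (149, 20.5), (185, -32.3), (186, 27.7), (189, 30.0), (200, -22.3)]
time: 12.55
tool_pos: [0.5491, 0.2901, 0.2023]
eef_rot: [180.0, -0.0, 154.1]
ft_force: [-0.8, 0.1, -6.4]
opening: 0.0174
op 0.0179 edges [(147, -34.6), (149, 19.4), (185, -32.6), (186, 27.9), (189, 29.7), (200, -20.6)]
```

```bash
python3 -m crank '[[[0,0,0],0,0.605],[[0,0,0],0,0.6],[[0,0,0],0,0.6],[[0,0,0],0,0.6]]';python3 chk.py w12
python3 -m crank '[[[0,0,0],0,0.595],[[0,0,0],0,0.595],[[0,0,0],0,0.595]]';python3 chk.py w13
```

```text
time: 13.0
tool_pos: [0.5491, 0.2901, 0.2023]
eef_rot: [180.0, -0.0, 154.1]
ft_force: [0.6, 0.2, -5.4]
opening: 0.0174
op 0.0173 edges [(147, -33.7), (149, 19.6), (185, -33.6), (186, 28.8), (189, 30.2), (200, -20.4)]
time: 13.35
tool_pos: [0.5491, 0.2901, 0.2023]
eef_rot: [180.0, -0.0, 154.1]
ft_force: [-1.1, -0.3, -5.9]
opening: 0.0177
op 0.0177 edges [(147, -35.1), (149, 20.1), (185, -33.1), (186, 27.7), (189, 29.8), (200, -20.4)]
```

```bash
for h in 1; do :; done
python3 -m crank '[[[0,0,0],0,0.59],[[0,0,0],0,0.59],[[0,0,0],0,0.59]]';python3 chk.py w14
python3 -m crank '[[[0,0,0],0,0.585],[[0,0,0],0,0.585],[[0,0,0],0,0.585]]';python3 chk.py w15
python3 -m crank '[[[0,0,0],0,0.58],[[0,0,0],0,0.58],[[0,0,0],0,0.58]]';python3 chk.py w16
```

```text
time: 13.7
tool_pos: [0.5491, 0.29, 0.2023]
eef_rot: [180.0, -0.0, 154.1]
ft_force: [-0.5, -0.1, -6.1]
opening: 0.0174
op 0.0176 edges [(147, -34.3), (149, 20.0), (185, -33.0), (186, 27.3), (189, 30.3), (200, -21.2)]
time: 14.05
tool_pos: [0.5491, 0.2901, 0.2023]
eef_rot: [180.0, -0.0, 154.1]
ft_force: [-0.5, -0.7, -5.7]
opening: 0.0184
op 0.0181 edges [(147, -30.4), (185, -36.0), (186, 26.0), (187, 19.4), (189, 28.8), (200, -20.9)]
time: 14.4
tool_pos: [0.5491, 0.2901, 0.2023]
eef_rot: [180.0, -0.0, 154.1]
ft_force: [0.3, -1.4, -5.3]
opening: 0.0181
op 0.0182 edges [(148, -31.6), (185, -37.8), (187, 22.9), (189, 27.3), (190, 21.7), (200, -20.4)]
```

Movement begins at 0.58 (opening 18.2 mm, edge row 148). Continue finely.

```bash
python3 -m crank '[[[0,0,0],0,0.575],[[0,0,0],0,0.575],[[0,0,0],0,0.575]]';python3 chk.py w17
python3 -m crank '[[[0,0,0],0,0.57],[[0,0,0],0,0.57],[[0,0,0],0,0.57]]';python3 chk.py w18
python3 -m crank '[[[0,0,0],0,0.565],[[0,0,0],0,0.565],[[0,0,0],0,0.565]]';python3 chk.py w19
```

```text
time: 14.75
tool_pos: [0.5491, 0.2901, 0.2023]
eef_rot: [180.0, -0.0, 154.1]
ft_force: [-0.4, 0.2, -5.4]
opening: 0.0186
op 0.0185 edges [(148, -38.8), (185, -37.3), (187, 27.6), (189, 24.5), (190, 25.4), (201, -22.5)]
time: 15.1
tool_pos: [0.5491, 0.2901, 0.2023]
eef_rot: [180.0, -0.0, 154.1]
ft_force: [0.2, -1.0, -5.4]
opening: 0.0191
op 0.0188 edges [(148, -39.0), (185, -36.6), (187, 30.2), (189, 23.2), (190, 27.3), (201, -23.9)]
time: 15.45
tool_pos: [0.5491, 0.2901, 0.2023]
eef_rot: [180.0, -0.0, 154.1]
ft_force: [0.0, 0.7, -5.5]
opening: 0.019
op 0.0186 edges [(148, -25.3), (149, -23.0), (185, -31.6), (187, 32.0), (190, 30.7), (201, -22.8)]
```

```bash
python3 -m crank '[[[0,0,0],0,0.56],[[0,0,0],0,0.555],[[0,0,0],0,0.555],[[0,0,0],0,0.555]]';python3 chk.py w20
python3 -m crank '[[[0,0,0],0,0.55],[[0,0,0],0,0.545],[[0,0,0],0,0.545],[[0,0,0],0,0.545]]';python3 chk.py w21
python3 -m crank '[[[0,0,0],0,0.54],[[0,0,0],0,0.535],[[0,0,0],0,0.535],[[0,0,0],0,0.535]]';python3 chk.py w22
```

```text
time: 15.9
tool_pos: [0.5492, 0.2901, 0.2023]
eef_rot: [180.0, -0.0, 154.1]
ft_force: [-0.5, 0.8, -5.8]
opening: 0.0191
op 0.0191 edges [(149, -32.1), (151, 19.9), (186, -28.7), (187, 27.5), (190, 32.5), (201, -22.1)]
time: 16.35
tool_pos: [0.5491, 0.29, 0.2023]
eef_rot: [180.0, -0.0, 154.1]
ft_force: [0.6, 0.5, -6.0]
opening: 0.0198
op 0.0198 edges [(151, -28.8), (186, -33.0), (188, 31.4), (190, 22.9), (191, 28.6), (202, -24.0)]
time: 16.8
tool_pos: [0.5491, 0.29, 0.2023]
eef_rot: [180.0, -0.0, 154.1]
ft_force: [-0.2, 0.6, -4.9]
opening: 0.0199
op 0.0199 edges [(152, -37.2), (154, 19.0), (187, -36.0), (189, 22.8), (191, 30.0), (202, -24.0)]
```

```bash
python3 -m crank '[[[0,0,0],0,0.53],[[0,0,0],0,0.525],[[0,0,0],0,0.525],[[0,0,0],0,0.525]]';python3 chk.py w23
python3 -m crank '[[[0,0,0],0,0.52],[[0,0,0],0,0.515],[[0,0,0],0,0.515],[[0,0,0],0,0.515]]';python3 chk.py w24
python3 - <<'E'
from h import *
s=grab("scene","s24")
cv2.imwrite('pics/s24z.png',cv2.resize(s['image'][110:180,190:250,::-1],None,fx=8,fy=8,interpolation=cv2.INTER_CUBIC))
pj=lambda X:cv2.projectPoints(np.array(X,float).reshape(-1,1,3),cv2.Rodrigues(s['R'])[0],s['t'],s['intrinsics'],s['distortion'])[0].reshape(-1,2)
a=np.radians(154.1);u=np.array([np.cos(a),np.sin(a),0]);p=np.array([.5491,.29,.189])
for th in(0,5,10,15,20):
    t=np.radians(th);dn=np.array([0,0,-1])*np.cos(t)+u*np.sin(t)
    q=pj([p,p+.043*dn,p+.133*dn]);print(th,((q-[190,110])*8).round(0).tolist())
E
```

```text
time: 17.25
tool_pos: [0.5492, 0.29, 0.2024]
eef_rot: [180.0, 0.0, 154.1]
ft_force: [-0.4, -0.8, -5.3]
opening: 0.0204
op 0.0206 edges [(158, -37.3), (190, -24.6), (191, 21.4), (193, 19.9), (194, 33.2), (205, -26.2)]
time: 17.7
tool_pos: [0.5491, 0.2901, 0.2023]
eef_rot: [180.0, -0.0, 154.1]
ft_force: [-0.1, -0.2, -5.9]
opening: 0.021
op 0.0204 edges [(163, -40.7), (192, -30.6), (194, 21.9), (195, 19.3), (196, 37.0), (207, -29.8)]
0 [[259.0, 142.0], [262.0, 233.0], [268.0, 416.0]]
5 [[259.0, 142.0], [254.0, 233.0], [243.0, 416.0]]
10 [[259.0, 142.0], [245.0, 232.0], [217.0, 413.0]]
15 [[259.0, 142.0], [237.0, 231.0], [192.0, 409.0]]
20 [[259.0, 142.0], [229.0, 228.0], [167.0, 403.0]]
```

View pics/s24z.png

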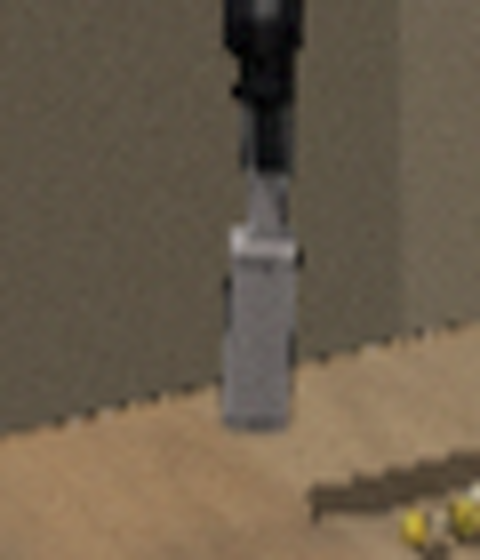

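View pics/w24.png

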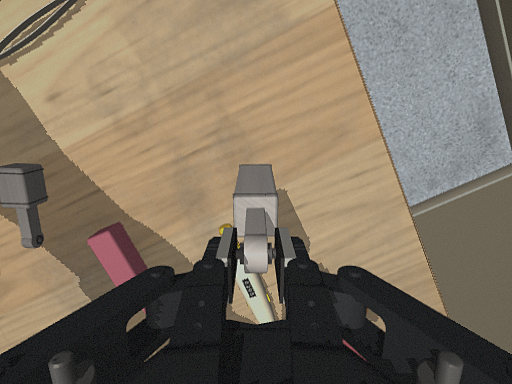

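Both views agree on about 4° off plumb (wrist foot-edge row 163; scene foot at (257,420) under the head at (265,235)), with the pivot at z ≈ 0.19. I'll hold a moment, regrip, and check clearances around the holder.

```bash
python3 -m crank '[[[0,0,0],0,0.515],[[0,0,0],0,0.515],[[0,0,0],0,0.515],[[0,0,0],0,0.515]]';python3 chk.py w25
python3 -m crank '[[[0,0,0],0,0.53],[[0,0,0],0,0.56],[[0,0,0],0,0.6],[[0,0,0],0,0.8],[[0,0,0],0,1],[[0,0,0],0,1]]';python3 chk.py w26
python3 - <<'E'
from h import *
d=dict(np.load('pics/t3.npz'))
for v in range(110,200,10):
    print(v,[(u,)+tuple((world(d,u,v)*100).round(0).astype(int)) for u in (325,335,345,352,360,365,370,385)])
print(robot.observe()['qpos'])
E
```

```text
time: 18.2
tool_pos: [0.5492, 0.29, 0.2023]
eef_rot: [180.0, 0.0, 154.1]
ft_force: [1.0, -0.6, -5.9]
opening: 0.0208
op 0.0208 edges [(162, -38.9), (193, 21.3), (195, 26.9), (196, 24.9), (206, -28.1), (207, -27.4)]
time: 18.85
tool_pos: [0.5492, 0.2901, 0.2023]
eef_rot: [180.0, 0.0, 154.1]
ft_force: [0.1, -0.6, -6.6]
opening: 0.0176
op 0.0173 edges [(157, -37.3), (189, -33.7), (191, 23.2), (193, 32.3), (204, -25.8), (205, -21.1)]
110 [(325, np.int64(71), np.int64(-21), np.int64(0)), (335, np.int64(71), np.int64(-25), np.int64(0)), (345, np.int64(70), np.int64(-27), np.int64(4)), (352, np.int64(70), np.int64(-29), np.int64(6)), (360, np.int64(69), np.int64(-30), np.int64(8)), (365, np.int64(67), np.int64(-31), np.int64(13)), (370, np.int64(67), np.int64(-32), np.int64(16)), (385, np.int64(69), np.int64(-38), np.int64(6))]
120 [(325, np.int64(68), np.int64(-21), np.int64(0)), (335, np.int64(68), np.int64(-24), np.int64(0)), (345, np.int64(67), np.int64(-27), np.int64(4)), (352, np.int64(67), np.int64(-29), np.int64(5)), (360, np.int64(66), np.int64(-30), np.int64(9)), (365, np.int64(64
[... 2307 characters left out ...]
np.int64(2)), (360, np.int64(49), np.int64(-31), np.int64(1)), (365, np.int64(49), np.int64(-33), np.int64(1)), (370, np.int64(49), np.int64(-34), np.int64(3)), (385, np.int64(49), np.int64(-39), np.int64(1))]
190 [(325, np.int64(46), np.int64(-21), np.int64(0)), (335, np.int64(46), np.int64(-24), np.int64(1)), (345, np.int64(46), np.int64(-27), np.int64(1)), (352, np.int64(46), np.int64(-29), np.int64(1)), (360, np.int64(46), np.int64(-31), np.int64(1)), (365, np.int64(46), np.int64(-33), np.int64(1)), (370, np.int64(46), np.int64(-34), np.int64(1)), (385, np.int64(46), np.int64(-39), np.int64(1))]
[-40.48162643  20.33673714  10.66804336  89.07491006  -3.90160312
  70.94665092  34.92076924]
```

View pics/t3.png

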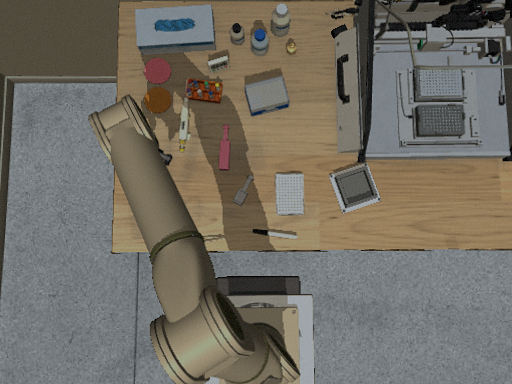

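Regripped (about 6.5°, opening 17.6 mm). Raise and carry it towards the holder.

```bash
python3 -m crank '[[[0,0,-2],0,1],[[0,0,-4.5],0,1],[[-0.3,-1,-6.5],0,1],[[-1,-3,-7],0,1],[[-1.8,-5.5,-7],0,1],[[-2.8,-8.5,-7],0,1],[[-3.9,-12,-7],0,1],[[-5.1,-15.5,-7],0,1],[[-6.2,-19,-7],0,1],[[-7.4,-22.5,-7],0,1],[[-8.5,-26,-7],0,1],[[-9.6,-29.3,-7],0,1]]'
python3 -m crank '[[[-1.1,-3.5,0],0,1],[[-2.3,-7,0],0,1],[[-3.4,-10.5,0],0,1],[[-4.6,-14,0],0,1],[[-5.7,-17.5,0],0,1],[[-6.7,-20.5,0],0,1],[[-7.4,-22.5,0],0,1],[[-7.8,-24,0],0,1],[[-7.8,-24.5,0],0,1],[[-7.8,-24.5,0],0,1],[[-7.8,-24.5,0],0,1]]'
python3 - <<'E'
from h import *
grab("wrist","w30");grab("top","t30")
E
```

```text
time: 20.1
tool_pos: [0.5062, -0.0185, 0.2715]
eef_rot: [-180.0, -0.0, 154.0]
ft_force: [1.0, -0.5, -5.6]
opening: 0.0173
time: 21.2
tool_pos: [0.4707, -0.269, 0.272]
eef_rot: [180.0, -0.0, 154.2]
ft_force: [0.4, -0.4, -5.9]
opening: 0.0176
```

View pics/w30.png

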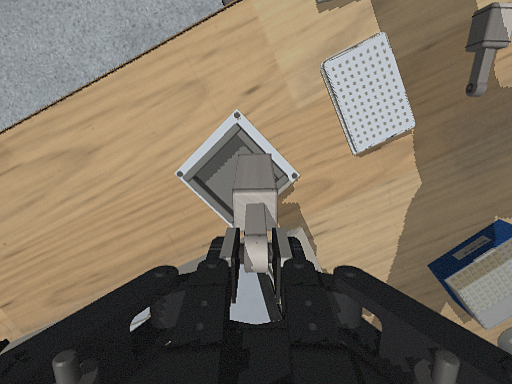

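View pics/t30.png

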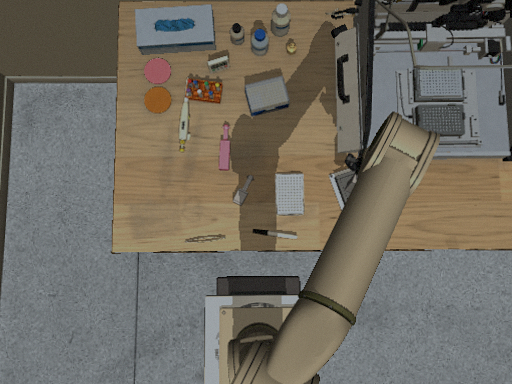

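The wrist view shows plate corners at (237,108), (176,174) and (300,176). I'll use them to confirm the holder's centre and work out the shift.

```bash
python3 - <<'E'
from h import *
d=dict(np.load('pics/w30.npz'))
im=d['image'][:,:,::-1]
cv2.imwrite('pics/w30z.png',cv2.resize(im[95:235,165:310],None,fx=4,fy=4,interpolation=cv2.INTER_CUBIC))
c=[world(d,*p,.006)[:2] for p in((237,108.5),(176,174),(300.5,176))]
print(np.round(c,4),np.linalg.norm(c[0]-c[1]),np.linalg.norm(c[0]-c[2]),np.linalg.norm(c[1]-c[2]))
C=(c[1]+c[2])/2;print('centre',C, 'bottom',world(d,230,172)) 
for th in (3,5,7,9,11):print(th,pred(d,(.4707,-.269,.272),154.1,th))
a=np.radians(154.1);ux=np.array([np.cos(a),np.sin(a)]);uy=np.array([np.sin(a),-np.cos(a)])
for T in (C,(.4675,-.2966)):
    v=np.array(T)-[.4707,-.269]; print(100*v@ux,100*v@uy)
E
python3 - <<'E'
import numpy as np
g=np.load('pics/w30.npz')['image'].mean(2)[:,245:268].mean(1);dg=np.diff(g);i=sorted(range(130,215),key=lambda k:-abs(dg[k]))[:8];print([(k,round(float(dg[k]),1)) for k in sorted(i)])
E
```

```text
[[ 0.3908 -0.2578]
 [ 0.4318 -0.3743]
 [ 0.5105 -0.2186]] 0.12349341998342268 0.12594668315676383 0.17450302247588834
centre [ 0.47114112 -0.29647682] bottom [ 0.4616621  -0.30438167  0.00998724]
3 [[256.1, 165.4], [256.5, 196.1]]
5 [[256.1, 160.7], [256.5, 194.2]]
7 [[256.1, 156.0], [256.5, 192.3]]
9 [[256.1, 151.3], [256.5, 190.5]]
11 [[256.1, 146.6], [256.5, 188.7]]
-1.2398736964072765 -2.4524308240530535
-0.9177144466292003 -2.6225560421939575
[(152, -10.5), (154, 14.8), (187, -35.1), (189, 27.0), (191, 26.7), (192, 22.8), (202, -22.3), (203, -20.3)]
```

View pics/w30z.png

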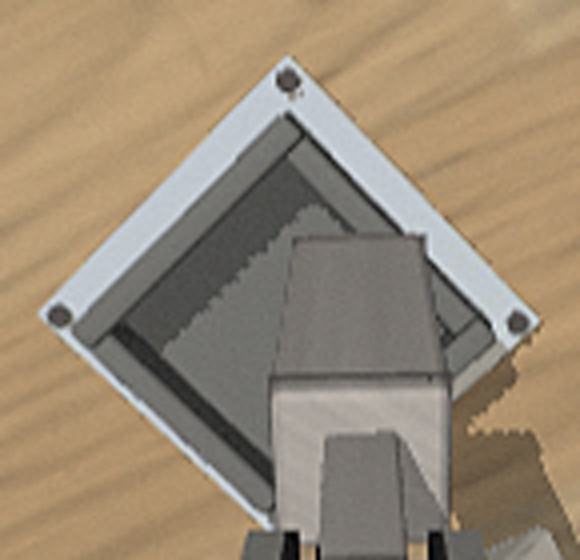

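Centre ≈ (0.4695, -0.2965), floor at z 0.010 as given, tilt about 8°. Shift so the foot comes over the centre, then lower to about 1.5 cm above contact.

```bash
python3 -m crank '[[[-0.8,-0.8,0],0,1],[[-1.8,-1.8,0],0,1],[[-2.4,-2.4,0],0,1],[[-2.4,-2.5,1],0,1],[[-2.4,-2.5,3],0,1],[[-2.4,-2.5,5],0,1],[[-2.4,-2.5,7],0,1],[[-2.4,-2.5,8.5],0,1],[[-2.4,-2.5,9.5],0,1],[[-2.4,-2.5,10],0,1],[[-2.4,-2.5,10],0,1],[[-2.4,-2.5,10],0,1]]'
python3 - <<'E'
from h import *
grab("wrist","w31");s=grab("scene","s31")
cv2.imwrite('pics/s31z.png',cv2.resize(s['image'][170:300,240:350,::-1],None,fx=4.5,fy=4.5,interpolation=cv2.INTER_CUBIC))
E
```

```text
time: 22.5
tool_pos: [0.4818, -0.3031, 0.1729]
eef_rot: [180.0, 0.0, 154.1]
ft_force: [-0.7, 0.3, -4.7]
opening: 0.0175
```

View pics/w31.png

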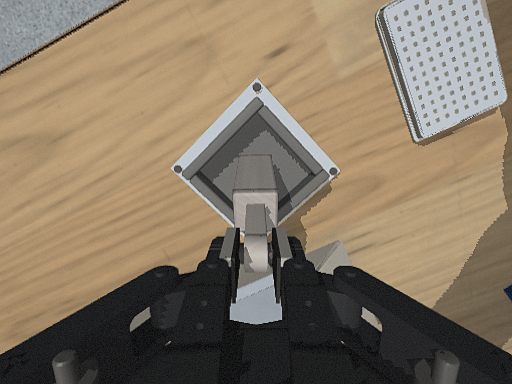

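View pics/s31z.png

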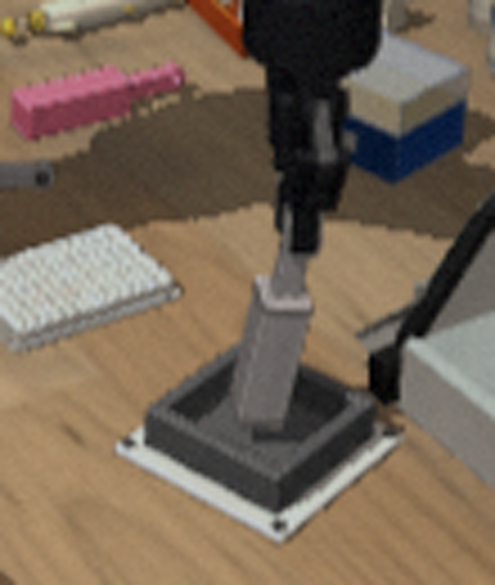

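The foot is inside the cup, near its middle. Lower slowly to contact.

```bash
python3 -m crank '[[[0,0,0.3],0,1],[[0,0,0.6],0,1],[[0,0,0.9],0,1],[[0,0,1.1],0,1],[[0,0,1.2],0,1],[[0,0,1.2],0,1]]'
python3 -m crank '[[[0,0,0.1],0,1],[[0,0,0.15],0,1],[[0,0,0.2],0,1],[[0,0,0.2],0,1]]'
```

```text
time: 23.2
tool_pos: [0.4814, -0.3028, 0.1601]
eef_rot: [180.0, -0.0, 154.1]
ft_force: [-0.8, -0.0, -5.5]
opening: 0.0179
time: 23.6
tool_pos: [0.4818, -0.3031, 0.1587]
eef_rot: [180.0, 0.1, 154.1]
ft_force: [0.9, 0.3, -1.8]
opening: 0.0176
```

Contact: the load dropped from 5.5 to 1.8 N. Ease the grip gently, then open.

```bash
python3 -m crank '[[[0,0,0.05],0,0.6],[[0,0,0.05],0,0.57],[[0,0,0.05],0,0.55],[[0,0,0.05],0,0.53],[[0,0,0.05],0,0.51],[[0,0,0.05],0,0.5],[[0,0,0.05],0,0.49],[[0,0,0.05],0,0.48],[[0,0,0.05],0,0.47],[[0,0,0.05],0,0.46]]'
python3 chk.py w32
python3 - <<'E'
from h import *
s=grab("scene","s32")
cv2.imwrite('pics/s32z.png',cv2.resize(s['image'][170:300,240:350,::-1],None,fx=4.5,fy=4.5,interpolation=cv2.INTER_CUBIC))
E
```

```text
time: 24.6
tool_pos: [0.4814, -0.3028, 0.1576]
eef_rot: [180.0, -0.0, 154.1]
ft_force: [0.6, -0.8, 3.0]
opening: 0.0235
op 0.0226 edges [(156, -18.8), (189, -34.5), (191, 21.6), (193, 33.2), (204, -26.3), (205, -17.2)]
```

View pics/s32z.png

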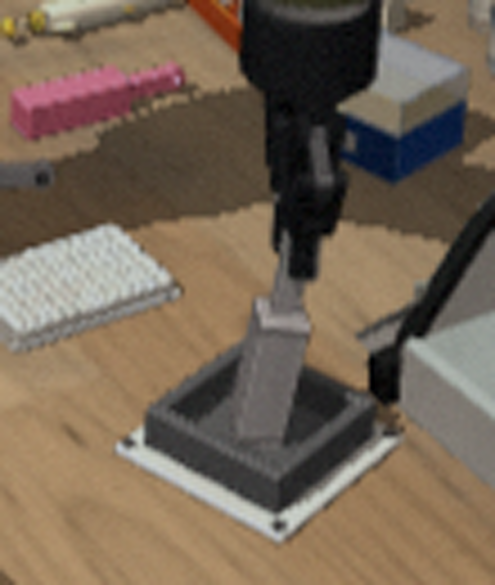

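View pics/w32.png

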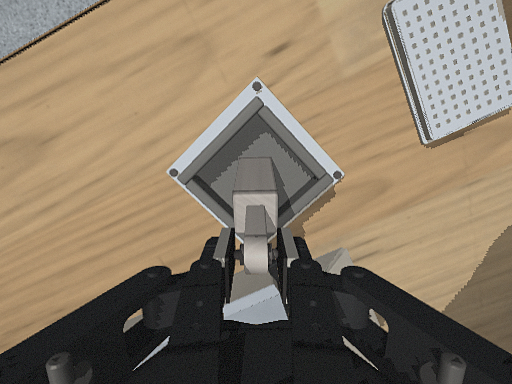

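Standing on its edge in a light grip, still about 7° askew. I'll walk the head ~13 mm to the foot side with the light grip so it rights gently, then open.

```bash
python3 -m crank '[[[0.1,0,0],0,0.47],[[0.3,0,0],0,0.47],[[0.5,0,0],0,0.47],[[0.7,0,0],0,0.47],[[0.9,0,0],0,0.47],[[1.1,0,0.0],0,0.47],[[1.2,0,0.0],0,0.47],[[1.2,0,0.0],0,0.47]]'
python3 chk.py w33
python3 - <<'E'
from h import *
d=dict(np.load('pics/w33.npz'));o=robot.observe()
for th in(0,3,6,9):print(th,pred(d,o['tool_pos'],154.1,th))
E
```

```text
time: 25.5
tool_pos: [0.4705, -0.2975, 0.1576]
eef_rot: [180.0, -0.0, 154.1]
ft_force: [-0.4, -0.1, 1.5]
opening: 0.0229
op 0.0227 edges [(194, -22.9), (196, 17.5), (197, 21.3), (198, 37.7), (209, -32.4), (210, -20.6)]
0 [[256.1, 172.4], [256.4, 199.1]]
3 [[256.1, 165.4], [256.4, 196.2]]
6 [[256.1, 158.4], [256.4, 193.3]]
9 [[256.1, 151.3], [256.5, 190.5]]
```

View pics/w33.png

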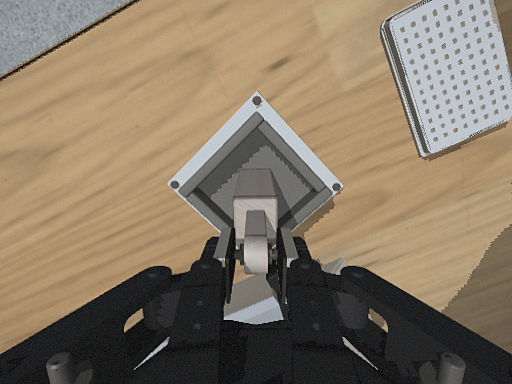

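Now about 2° off (foot edge at row 168, head at 195). Open slowly and withdraw upward.

```bash
python3 -m crank '[[[0,0,0],0,0.44],[[0,0,0],0,0.42],[[0,0,0],0,0.4],[[0,0,0],0,0.36],[[0,0,0],0,0.3],[[0,0,0],0,0.2],[[0,0,0],0,0.1],[[0,0,0],0,0],[[0,0,0],0,0],[[0,0,0],0,0]]'
python3 - <<'E'
from h import *
grab("wrist","w34")
E
```

```text
time: 26.55
tool_pos: [0.4707, -0.2977, 0.1578]
eef_rot: [180.0, 0.0, 154.1]
ft_force: [-0.5, 0.1, 0.4]
opening: 0.0425
```

View pics/w34.png

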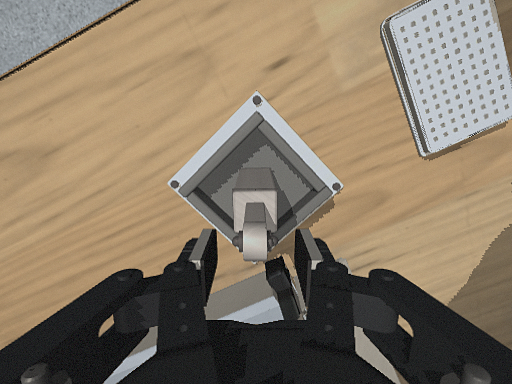

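The mass stands free at (255,215), with both pads clear of the buttons. Withdraw upward and check.

```bash
python3 -m crank '[[[0,0,-0.5],0,0],[[0,0,-2],0,0],[[0,0,-4],0,0],[[0,0,-7],0,0],[[0,0,-10],0,0],[[0,0,-12],0,0],[[0,0,-13],0,0],[[0,0,-13],0,0],[[0,0,-13],0,0],[[0,0,-13],0,0]]'
python3 - <<'E'
from h import *
grab("wrist","w35");s=grab("scene","s35");grab("top","t35")
cv2.imwrite('pics/s35z.png',cv2.resize(s['image'][170:300,200:350,::-1],None,fx=4.5,fy=4.5,interpolation=cv2.INTER_CUBIC))
E
```

```text
time: 27.6
tool_pos: [0.4703, -0.2974, 0.2866]
eef_rot: [-180.0, -0.1, 154.1]
ft_force: [0.2, -0.4, -0.5]
opening: 0.0426
```

View pics/w35.png

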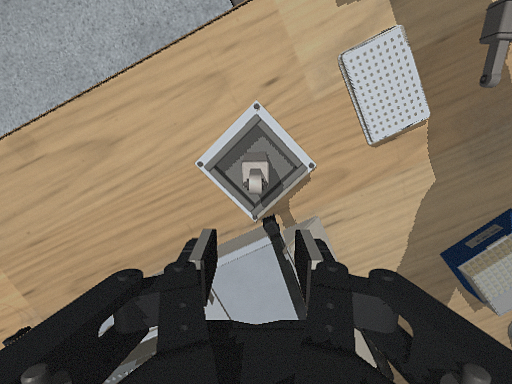

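View pics/s35z.png

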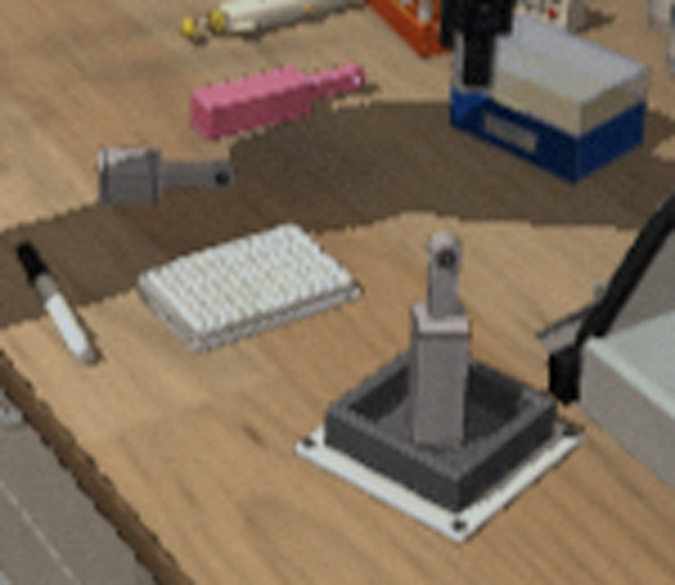

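It stands upright in the cup, released. A last numeric check, then sign off.

Run:
```python
from h import *
d=dict(np.load('pics/w35.npz'))
print('pivot',world(d,256,180,.143), 'range at neck top',world(d,256,180))
c=[world(d,*p,.006)[:2] for p in((256,101),(195.5,163.5),(316,166),(256,221))];print('holder',(np.array(c[1])+c[2])/2)
a=np.load('pics/s6.npz')['image'].astype(int);b=np.load('pics/s35.npz')['image'].astype(int)
def m(im): # short mass dark-grey centroid
    r=im[195:225,215:260]; k=(abs(r[...,0]-r[...,2])<14); ys,xs=np.nonzero(k); return xs.mean()+215,ys.mean()+195,k.sum()
print('short px before/after',m(a),m(b))
robot.sign_off(); print(robot.observe()['time'])
```

```text
pivot [ 0.46289393 -0.29394002  0.143     ] range at neck top [ 0.46117428 -0.29312017  0.15150971]
holder [ 0.47024658 -0.29755411]
short px before/after (np.float64(235.37078651685394), np.float64(209.61423220973782), np.int64(267)) (np.float64(235.40322580645162), np.float64(210.2016129032258), np.int64(248))
the job is handed in; nothing more can be done
the job is handed in; nothing more can be done
```

The long mass is standing upright on its foot in the holder, released, and the job is handed in. The clock read 27.6 s after the last move.

**What I did**
- A pipette lay where one finger had to go. I gripped the bar mid-body, drew the mass about 6 cm clear, and then took it by the buttons.
- I lifted it and eased the grip in small steps until it hung about 4° off plumb by two camera views, with the pivot about 0.19 m up.
- I regripped it and carried it to the holder. I lowered it until the load on the wrist fell off, then walked the head upright in a light grip and opened.

**Last checks**
- **Position:** the pivot is about 8 mm from the holder's centre line. The neck top read 0.151 m, which fits the pivot's expected 0.143 m.
- **Upright:** it looks vertical in both the scene and wrist views. I took no numeric tilt after letting go; just before, it was about 2°.
- **Robot clear:** the gripper is about 13 cm above the release point, and the wrist force is near zero.
- **Short mass:** its place in the scene image changed by less than 1 pixel, so it has not moved.

**What disagreed**
- At full grip I measured about 13° off plumb, against the 20° stated.
- Regripping moved the mass from about 4° to 6.5°, and it read about 8° on the way to the holder.

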